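# Swap the stray carton in the sloping rack and close the keeper

## Robot

A 7-joint arm with a two-finger parallel gripper is mounted at the origin on the work surface; the furniture and walls round the work are solid. World frame = base frame: x ahead of the robot, y to its left, z up, the work surface at z = 0. Lengths are in m, angles in rad, forces in N, time in s.
With the tool pointing down it reaches from about 0.35 to 0.9 m from the base axis. Payload 19.9 kg.
Tool frame: the origin (TCP) lies on the centre line of the jaws, within the pads' length; the fingertips stand 19 mm ahead of it and the grasp point (between the pads) is the TCP; z points along the fingers, y is the line along which they close (so a half turn about z gives the same grasp; the last joint's range is limited). The gripper opens to 85 mm and grips with 20 to 120 N. Pads are 22 mm wide; open, the fingers measure 114 mm over their backs; the gripper's body (76 mm by 85 mm) begins 54 mm behind the grasp point. The pads swing forward as they close: fully open they stand 13 mm farther back than shut.
Start: joints at [-1.361, 0.417, -0.01, 1.614, 0.005, 1.111, -0.053], TCP at [0.155, 0.605, 0.25] pointing down, gripper open.
Joint ranges: [-2.81, 2.81], [-0.39, 2.02], [-1.27, 1.25], [0.06, 2.57], [-1.19, 4.33], [0.19, 2], [-2.82, 2.82]. Speed limits (rad/s): [1.89, 1.89, 2.39, 2.39, 3.01, 3.01, 3.01].

## Interface

Orientations are given as a unit quaternion [w, x, y, z].
In Python, from cell import sensors, cams, bot gives the robot as it stands. The module is installed in compiled form; this text tells all that it offers.
- The arm moves only by the tool carry_out, never from a script. Its argument "moves" is a list of rows, each a list of 5 numbers: the opening, from 0 (shut) to 1 (fully open), then the shift along the tool's x, y, z each as a share of 0.1 m, from -1 to 1, then the turn about the tool's z as a share of pi rad, from -1 to 1. A call has 1 to 12 rows; each row is the pose to reach, as a shift and turn from the pose commanded when the call began, along the tool's axes at that moment, turning the shorter way round; what a row does not reach only later rows make up. A row lasts 1/12 s, in which the tool goes at most 41.7 mm and 7.16 degrees, less where a joint would pass 70% of its speed; a pose out of reach is approached as far as the arm can. A call with a number of a shift or a turn outside -1 to 1 is refused whole. A call with a gripper value outside its range is refused whole. The fingers move at their own pace and stop on an object; "grip_force" is the grip in N (left out, the last holds). Time passes only in rows, so rows that repeat a pose let the fingers close. It gives the time, the measured TCP pose, the force, the opening and the grip force at its end, in the units of the state.
- sensors.observe(): the state, without advancing time (a new reading comes with each control period).
- cams.get_image(name): name is "side" or "top" or "wrist"; returns a dict with "img" (420x560x3 uint8, red, green, blue), "depth" (420x560 float32, m along the optical axis (not along the pixel's ray), 0 where there is no reading), "K" (3x3 intrinsics, pixels), "extrinsics" (4x4, takes a point from world to camera coordinates); the wrist camera has in their place "hand_eye" (4x4, takes a point from camera to tool coordinates, whose origin is the TCP and whose axes are the flange's). Camera axes: x right, y down, z forward; pixel columns grow to the right and rows downward; lengths in m; the calibration is good to about 2 mm. A picture is of the moment at which its call begins: read the wrist's pose just before it.
- bot.finish_job(): hands the job in; it is judged then, once.
The state is a dict: "t": time; "joint_positions": joint angles; "qvel": joint speeds; "tau": joint torques, N m; "position": TCP position; "ee_rot": TCP orientation; "ft_force": force on the tool from outside, world axes, zero at the start; "ft_torque": the same for the moment, N m; "grip_width": finger opening in m; "finger_force": force on a finger pad.
Only numpy, scipy, OpenCV 4.12 (cv2) and the standard library are available. Lean on these libraries where they do the work, as an engineer would, in place of code of your own. Each camera call takes 0.05 s, during which the arm holds its last target. There are 200 camera calls.

## Task

One of the three bays of the sloping rack holds a tall carton that does not belong among the small ones: take it out and stand it upright in the grey returns tray. Put the spare small carton from the table into that bay, flat on the sloping deck, square to the front lip and resting against it like its neighbours. Then slide the keeper bar down by its tab and press it gently home against the backs of the cartons, firm enough to feel it bear on them but without crushing them, let go of it there, and leave everything else as it is.

Things in the scene. Friction and masses are not known exactly. Their poses are not given: they have to be found in the camera images.
- deck: Sloping deck of the fixed grey rack, 290 mm wide, 165 mm up the slope, rising away from the robot at 24 degrees (0.419 rad). Origin: on its surface at the inner face of the front lip, half way across. x runs up the slope, y along the lip to the left, z square off the deck. Lip 12 mm high. Guide strips 10 mm high, 4 mm thick part the three bays, which are 92 mm apart
- bay0 (a point): Left bay: the point of the deck under the middle of a small carton that rests against the lip, 20.3 mm up the slope from the lip, 92 mm along +y of the deck's origin
- bay1 (a point): Middle bay, the same point
- bay2 (a point): Right bay, the same point, 92 mm along -y
- keeper (a joint): Slide of the keeper bar, m: 0 is fully up the slope, it grows as the bar comes down to the lip. The bar's front face is (100 mm - value) from the lip, so it meets small cartons resting on the lip at about 0.059. It stays where left; its rails rub with about 3 N, any more force goes into the three cartons: 4 to 10 N in all is right, over 25 N on one crushes it
- keeper_tab (a point): Grip point of the keeper bar: a black upright tab in the middle of the aluminium bar, 14 mm wide along the deck's y, 22 mm along its x, from 26 to 58 mm off the deck. The point is inside the tab, 50 mm off the deck, 12 mm behind the bar's front face. The bar is 272 mm long, 12 mm thick and lies 10 to 29 mm off the deck
- stray_carton: Tall carton, 59 (x) x 37 (y) x 70 (z) mm, 60 to 105 g, standing on the sloping deck in one of the bays, its 59 mm side along the lip (its x along the deck's y). Origin: centre of its underside; z towards its top
- small_carton_a: Small carton, 41 (x) x 33 (y) x 52 (z) mm, in its right place in one bay, near or against the lip, its 33 mm side along the lip. Origin: centre of its underside
- small_carton_b: Another such small carton in its right place in another bay
- spare_carton: The spare small carton, same kind, 41 (x) x 33 (y) x 52 (z) mm, 35 to 70 g, standing upright on the table. Origin: centre of its underside; z up. Grip it across its 33 mm
- returns_tray: Low grey open tray fixed to the table, 100 (x) x 110 (y) x 28 (z) mm outside, walls and floor 3 mm. Origin: centre of its underside
- returns_tray_in (a point): Centre of the tray's inner floor, 3 mm above the table
- tall_carton: A second tall carton, 59 x 37 x 70 mm, standing on the table; a bystander, not to be moved. Origin: centre of its underside
- vial_l: Small glass vial, 19 mm across, 38 mm tall, standing on the table; bystander. Origin: centre of its underside
- vial_r: Another such vial; bystander
Things that resemble listed ones, but are neither listed nor needed, are in the scene too. What is shaped like the small_carton_a but orange or yellow is not meant.

How it is judged:
On the way, in this order (a step that is already met when the one before it is completed fails the run):
1. The tall stray carton stands released in the returns tray (horizontal distance between stray_carton and returns_tray_in below 0.04 m and z of stray_carton in the frame of returns_tray below 0.012 m and angle between stray_carton's own z axis and vertical below 0.1 rad and linear speed of stray_carton below 0.02 m/s and contact force between the fingers and stray_carton below 0.1 N), for 0.2 s.
2. The spare small carton stands released in the empty bay, flat on the deck ((distance between spare_carton and bay0 below 0.02 m or distance between spare_carton and bay1 below 0.02 m or distance between spare_carton and bay2 below 0.02 m) and x of spare_carton in the frame of deck below 0.035 m and z of spare_carton in the frame of deck below 0.005 m and angle between the z axis of spare_carton and the z axis of deck, either way round below 0.1 rad and angle between the y axis of spare_carton and the y axis of deck, either way round below 0.15 rad and linear speed of spare_carton below 0.02 m/s and contact force between the fingers and spare_carton below 0.1 N), for 0.2 s.
3. The keeper bar is pressed on the back of a small carton with over 1 N ((contact force between keeper and spare_carton above 1 N or contact force between keeper and small_carton_a above 1 N or contact force between keeper and small_carton_b above 1 N)), for 0.05 s.
At the end, for the whole second after the job is handed in: Stray upright on the tray floor within 40 mm of its centre; spare in the emptied bay within 12 mm of its point, at most 23 mm from the lip, flat (0.1 rad), square (0.15 rad); other two within 8 mm of their start; keeper left against their backs, at 0.0575 or more; all released, at rest (all of step 1 and (distance between spare_carton and bay0 below 0.012 m or distance between spare_carton and bay1 below 0.012 m or distance between spare_carton and bay2 below 0.012 m) and x of spare_carton in the frame of deck below 0.023 m and z of spare_carton in the frame of deck below 0.005 m and angle between the z axis of spare_carton and the z axis of deck, either way round below 0.1 rad and angle between the y axis of spare_carton and the y axis of deck, either way round below 0.15 rad and linear speed of spare_carton below 0.02 m/s and contact force between the fingers and spare_carton below 0.1 N and distance of each of small_carton_a, small_carton_b from where it was at the start of the episode below 0.008 m and value of joint keeper above 0.0575 m); the robot touches nothing.
It fails at once if A bystander (second tall carton, vial) is moved more than 20 mm (distance of any of tall_carton, vial_l, vial_r from where it was at the start of the episode above 0.02 m).
It fails at once if A small carton already in its place is moved more than 15 mm (distance of any of small_carton_a, small_carton_b from where it was at the start of the episode above 0.015 m).
It fails at once if The keeper bar crushes a carton (over 25 N) (contact force between keeper and spare_carton above 25 N or contact force between keeper and small_carton_a above 25 N or contact force between keeper and small_carton_b above 25 N or contact force between keeper and stray_carton above 25 N).
It also fails if it takes over 64 s, if anything falls off the work surface, if the arm or the gripper's body presses on something with over 40 N, if the wrist force passes 120 N, or if a joint passes its speed limit or range.

## Working session

There is one attempt and no reset: what is moved stays moved. The work goes in short steps, Python scripts to look and compute and a tool call to move; the robot and the scene stay as the last step left them, time stands still between calls to the robot, and variables do not carry over. Pictures are saved under pics/ and viewed, at most 10 in all, crops included, and the job is handed in when it is done.

Besides the shell and the picture viewer there is one more tool, called after ">>>" in YAML: its name, and indented under it one key for each argument. carry_out: Moves the arm, as the interface text tells. Its arguments: {"type":"object","properties":{"moves":{"type":"array","items":{"type":"array","items":{"type":"number"}}},"grip_force":{"type":"number"}},"required":["moves"]}

```bash
mkdir -p pics; python3 - <<'E'
from cell import sensors,cams,bot
import cv2,numpy as np
s=sensors.observe()
for k in s: print(k,np.round(s[k],4))
for n in ["side","top"]:
    d=cams.get_image(n); cv2.imwrite(f"pics/{n}0.png",d["img"][:,:,::-1]); np.savez(f"{n}0.npz",**d)
    print(n,np.round(d["K"],1).tolist(),np.round(d["extrinsics"],3).tolist())
E
```

```text
t 0.0
joint_positions [-1.3615  0.4179 -0.0103  1.6142  0.0047  1.1107 -0.053 ]
qvel [-0.0003 -0.0009  0.0006  0.0013  0.0006 -0.0004 -0.0005]
tau [-1.20000e-03 -8.64463e+01  6.78200e-01 -4.34927e+01  1.91000e-02
  7.20000e-03  1.00000e-04]
position [0.155  0.6051 0.2497]
ee_rot [-0.000e+00  1.251e-01  9.921e-01 -6.000e-04]
ft_force [ 0.1088 -0.3747 -0.1814]
ft_torque [ 0.009   0.0112 -0.0504]
finger_force 0.0
grip_width 0.0853
side [[405.9, 0.0, 272.9], [0.0, 405.9, 212.9], [0.0, 0.0, 1.0]] [[0.835, -0.55, -0.002, -0.325], [-0.283, -0.426, -0.859, 0.253], [0.472, 0.718, -0.511, 0.817], [0.0, 0.0, 0.0, 1.0]]
top [[495.1, 0.0, 279.4], [0.0, 495.1, 204.7], [0.0, 0.0, 1.0]] [[-0.006, -1.0, -0.016, 0.124], [-0.983, 0.009, -0.183, 0.478], [0.183, 0.015, -0.983, 1.222], [0.0, 0.0, 0.0, 1.0]]
```

View pics/side0.png

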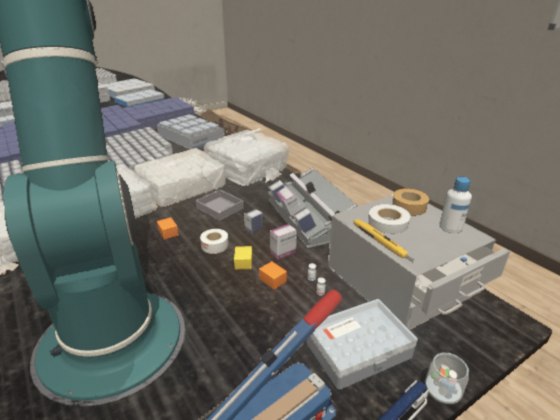

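View pics/top0.png

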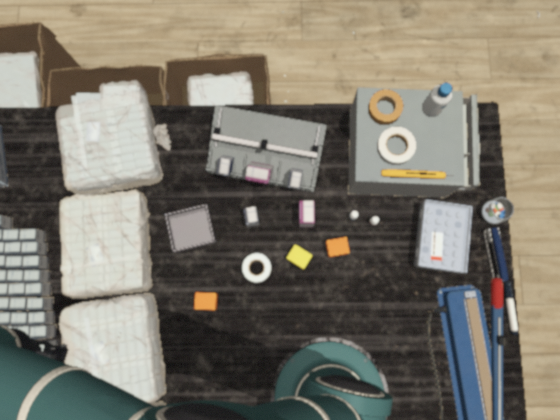

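Top view: the rack is at (265,150). Its left bay holds a small carton (226,166), its middle bay the taller pink-striped carton (258,172), and its right bay a small carton (296,180). On the table are the tray (190,228) and the vials (354,215) and (375,220).

- **What could be taken for the stray:** the carton in the middle bay (258,172), or the tall bystander on the table (307,212). I choose the one in the middle bay.
- **What could be taken for the spare:** the white-grey carton (251,215), the yellow (300,257), or the orange ones (338,246) and (206,301). I choose (251,215).

I'll check both choices in one crop.

```bash
cat > h.py <<'E'
import numpy as np,cv2
def cloud(d):
    z=d["depth"].astype(float);K=d["K"];E=d["extrinsics"]
    v,u=np.mgrid[:z.shape[0],:z.shape[1]]
    P=np.stack([(u-K[0,2])/K[0,0]*z,(v-K[1,2])/K[1,1]*z,z],-1)
    P=(P-E[:3,3])@E[:3,:3]
    P[z<=0]=np.nan
    return P
E
python3 - <<'E'
from h import *
d=np.load("top0.npz");P=cloud(d)
cv2.imwrite("pics/crop1.png",cv2.resize(d["img"][95:255,155:355,::-1],None,fx=4,fy=3.75,interpolation=cv2.INTER_CUBIC)[:600])
for n,(u,v) in dict(stray=(258,170),sa=(226,164),sb=(296,177),spare=(251,212),tall=(307,208),tray=(190,228),tab=(264,145),v1=(354,215),v2=(375,220)).items():
    print(n,np.round(P[v,u],3))
# table plane & spans
for n,(u0,u1,v0,v1,zlo,zhi) in dict(spare=(240,262,200,228,.04,.07),tall=(296,318,195,228,.06,.09),tray=(162,218,202,254,.018,.04)).items():
    Q=P[v0:v1,u0:u1].reshape(-1,3);Q=Q[(Q[:,2]>zlo)&(Q[:,2]<zhi)]
    r=cv2.minAreaRect((Q[:,:2]*1000).astype(np.float32))
    print(n,len(Q),np.round(r[0],1),np.round(r[1],1),round(r[2],1),Q[:,2].mean().round(4))
E
```

```text
stray [0.556 0.172 0.1  ]
sa [0.577 0.254 0.083]
sb [0.541 0.078 0.084]
spare [0.459 0.193 0.052]
tall [0.464 0.051 0.072]
tray [0.426 0.357 0.   ]
tab [0.618 0.157 0.109]
v1 [ 0.451 -0.07   0.042]
v2 [ 0.438 -0.123  0.039]
spare 204 [451.6 193.9] [41.1 31.5] 8.6 0.0515
tall 330 [455.2  51.2] [35.3 57.2] 89.2 0.0694
tray 260 [425.  353.7] [101.5 110.6] 13.9 0.0261
```

View pics/crop1.png

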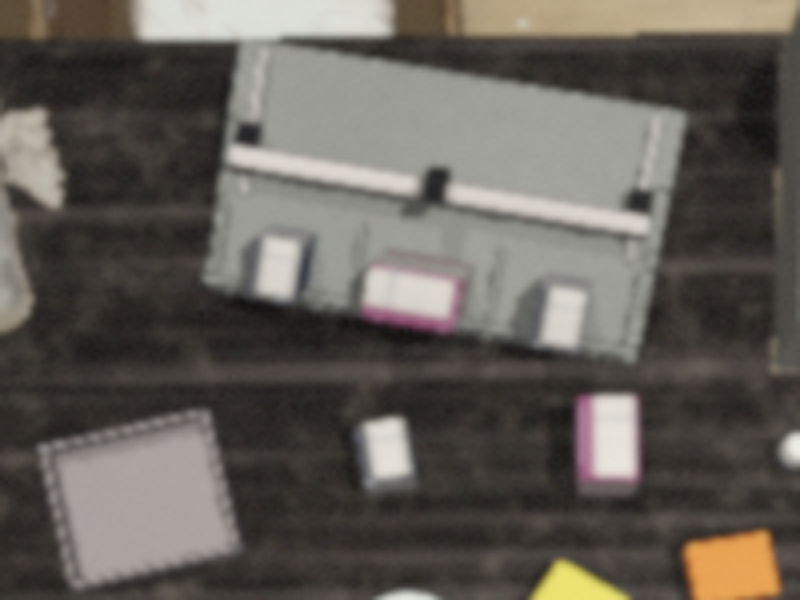

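The crop confirms both choices: the tall pink-sided carton is in the middle bay (410,295), wide side along the lip, and the blue-sided small spare is at (388,455). Next I fit the rack frame.

```bash
python3 - <<'E'
from h import *
d=np.load("top0.npz");P=cloud(d)
def reg(u0,u1,v0,v1):
    Q=P[v0:v1,u0:u1].reshape(-1,3); return Q[np.isfinite(Q).all(1)]
t=reg(225,300,240,250); print("table z",np.median(t[:,2]))
# upper bare deck
Q=reg(228,255,112,130); Q=np.vstack([Q,reg(272,312,124,138)])
for _ in range(3):
    c=Q.mean(0);n=np.linalg.svd(Q-c)[2][2];n*=np.sign(n[2]); r=(Q-c)@n; Q=Q[abs(r)<2.5*r.std()+1e-4]
print("deck n",n.round(4),"tilt",np.degrees(np.arccos(n[2])),"yaw",np.degrees(np.arctan2(-n[1],-n[0])),"rms",r.std())
A=reg(200,335,100,200)
hgt=(A-c)@n
# yaw from bar top band (29mm)
def rect(m,name,yaw):
    X=np.array([np.cos(yaw),np.sin(yaw),0]);Y=np.cross([0,0,1],X);Z=np.array([-np.sin(.419)*X[0],-np.sin(.419)*X[1],np.cos(.419)]);Xd=np.cross(Y,Z)
    D=np.c_[(A[m]-c)@Xd,(A[m]-c)@Y,(A[m]-c)@Z]*1000
    r=cv2.minAreaRect(D[:,:2].astype(np.float32))
    print(name,m.sum(),"ctr",np.round(r[0],1),"size",np.round(r[1],1),"ang",round(r[2],2),"z",D[:,2].mean().round(1),"x 2/98%",np.percentile(D[:,0],[2,98]).round(1),"y",np.percentile(D[:,1],[2,98]).round(1))
yaw=np.radians(-9.9)
X=np.array([np.cos(yaw),np.sin(yaw)]);Yh=np.array([-X[1],X[0]])
y=(A[:,:2]-c[:2])@Yh;x=(A[:,:2]-c[:2])@X
print("c",c.round(4))
rect((abs(hgt)<.006),"deck",yaw)
rect((hgt>.062)&(hgt<.08),"stray",yaw)
for k,(u,v) in dict(sa=(226,164),sb=(296,177),).items():
    p=P[v,u]; rect((abs(hgt-.052)<.006)&(np.hypot(*(A-p)[:,:2].T)<.04),k,yaw)
rect((abs(hgt-.0285)<.005)&(A[:,2]>.06),"bar",yaw)
p=P[145,264]; rect((abs(hgt-.057)<.006)&(np.hypot(*(A-p)[:,:2].T)<.03),"tab",yaw)
E
```

```text
table z -0.0002740120744348475
deck n [-0.4043  0.0807  0.9111] tilt 24.346279382426317 yaw -11.285516351942517 rms 0.0024158854719543085
c [0.679  0.1487 0.0767]
deck 6105 ctr [-91.8   3.3] size [316.5 243.2] ang 88.72 z -0.2 x 2/98% [-194.6   26.9] y [-139.8  141.4]
stray 352 ctr [-83.1   1.4] size [ 58.2 100.5] ang 89.35 z 69.6 x 2/98% [-131.9  -96.3] y [-26.4  29.7]
sa 203 ctr [-112.4   93.5] size [31.7 41.8] ang 89.17 z 50.8 x 2/98% [-132.2  -92.3] y [ 77.9 108.5]
sb 198 ctr [-117.   -90.1] size [31.2 41.4] ang 88.76 z 52.8 x 2/98% [-136.5  -96.7] y [-105.1  -75.1]
bar 498 ctr [-66.    1.2] size [271.6  71.5] ang 87.16 z 28.3 x 2/98% [-96.6 -39.4] y [-129.1  129.9]
tab 47 ctr [-40.6   0. ] size [13.6 21.1] ang 87.45 z 57.2 x 2/98% [-51.  -30.7] y [-6.7  6.7]
```

```bash
cat >> h.py <<'E'
yaw=np.radians(-11.2)
X=np.array([np.cos(yaw),np.sin(yaw),0]);Y=np.cross([0,0,1.],X);Z=np.array([-np.sin(.419)*X[0],-np.sin(.419)*X[1],np.cos(.419)]);Xd=np.cross(Y,Z)
R=np.c_[Xd,Y,Z]
E
python3 - <<'E'
from h import *
d=np.load("top0.npz");P=cloud(d)
c=np.array([0.679,0.1487,0.0767])
A=P[95:200,195:340].reshape(-1,3);A=A[np.isfinite(A).all(1)]
D=(A-c)@R*1000
def rect(n,x0,x1,y0,y1,z0,z1):
    m=(D[:,0]>x0)&(D[:,0]<x1)&(D[:,1]>y0)&(D[:,1]<y1)&(D[:,2]>z0)&(D[:,2]<z1);q=D[m]
    r=cv2.minAreaRect(q[:,:2].astype(np.float32));print(n,m.sum(),np.round(r[0],1),np.round(r[1],1),round(r[2],1),"z",np.median(q[:,2]).round(1))
rect("sa",-145,-70,60,120,46,58)
rect("sb",-145,-70,-120,-60,46,58)
rect("stray",-160,-80,-50,50,63,76)
rect("bar",-75,-30,-145,145,24,33)
rect("tab",-70,-20,-20,20,51,64)
rect("bare",-90,-65,-140,140,-8,8)
m=(abs(D[:,2])<6)&(abs(D[:,0]+80)<12);print("deck y",np.percentile(D[m,1],[1,99]))
m=(abs(D[:,1]-46)<25)&(D[:,2]>4)&(D[:,2]<20)&(D[:,0]<-110);print("lip",np.percentile(D[m,0],[5,50,95]),m.sum())
for y in(-46,46):
    m=(abs(D[:,1]-y)<8)&(D[:,2]>5)&(D[:,2]<14)&(D[:,0]<-75);print("guide",np.median(D[m],0),m.sum())
E
```

```text
sa 204 [-114.3   90.7] [41.8 31.7] 0.4 z 51.7
sb 197 [-115.1  -93. ] [31.2 41.4] 89.9 z 52.1
stray 343 [-114.6   -1.2] [58.5 37. ] 89.5 z 69.8
bar 452 [-41.8  -1. ] [271.8  22.7] 89.8 z 28.4
tab 48 [-40.6  -1.3] [13.7 21.1] 89.0 z 57.6
bare 998 [-77.5   0.1] [279.7  24.9] 90.0 z -0.0
deck y [-142.42923251  137.83072813]
lip [-205.75158247 -138.51007179 -115.1248203 ] 85
guide [-111.83541907  -47.30360701    9.14544315] 37
guide [-118.59595424   44.71766082   10.17031267] 44
```

```bash
cat >> h.py <<'E'
from scipy.spatial.transform import Rotation as Ro
O=np.array([0.679,0.1487,0.0767])+R@np.array([-.1352,-.0012,0])
def W(x,y,z): return O+R@(np.array([x,y,z])/1000)   # deck mm -> world
def plan(tgt,ang):   # ang: world heading (deg) wanted for tool y
    from cell import sensors
    s=sensors.observe();q=s["ee_rot"];T=Ro.from_quat([q[1],q[2],q[3],q[0]]).as_matrix()
    cur=np.degrees(np.arctan2(T[1,1],T[0,1]));da=(ang-cur+90)%180-90
    print("t %.2f"%s["t"],"pos",np.round(s["position"],4),"w %.4f"%s["grip_width"],"F",np.round(s["ft_force"],1),"| shift",np.round((T.T@(np.array(tgt)-s["position"]))*10,3),"turn",round(-da/180,4),"yang",round(cur,1))
E
python3 - <<'E'
from h import *
print("O",O,"stray mid",W(20.6,0,0),W(20.6,0,48))
plan(W(20.6,0,48)+[0,0,.1],78.8)
E
```

```text
O [0.55761435 0.17151171 0.02169426] stray mid [0.57607399 0.1678566  0.03007532] [0.55691725 0.17164974 0.07392314]
t 0.10 pos [0.1551 0.6052 0.2497] w 0.0854 F [ 0.2  0.4 -0.2] | shift [-4.969 -3.202  0.762] turn -0.0176 yang 75.6
```

>>> carry_out:
  moves:
    - [1, -1, -0.64, 0, -0.0176]
    - [1, -1, -0.64, 0, -0.0176]
    - [1, -1, -0.64, 0, -0.0176]
    - [1, -1, -0.64, 0, -0.0176]
  grip_force: 25

```text
t: 0.43
position: [0.2418, 0.5137, 0.2503]
ee_rot: [0.001, 0.101, 0.995, -0.001]
ft_force: [0.6, -0.3, -0.3]
grip_width: 0.0854
finger_force: 0.0
```

>>> carry_out:
  moves:
    - [1, -1, -0.6, 0, 0]
    - [1, -1, -0.6, 0, 0]
    - [1, -1, -0.6, 0, 0]
    - [1, -1, -0.6, 0, 0]

```text
t: 0.77
position: [0.3279, 0.4354, 0.2503]
ee_rot: [0.001, 0.102, 0.995, -0.001]
ft_force: [0.6, -0.6, -0.0]
grip_width: 0.0853
finger_force: 0.0
```

>>> carry_out:
  moves:
    - [1, -1, -0.6, 0, 0]
    - [1, -1, -0.6, 0, 0]
    - [1, -1, -0.6, 0, 0]
    - [1, -1, -0.6, 0, 0]

```text
t: 1.1
position: [0.4138, 0.3568, 0.2502]
ee_rot: [0.001, 0.102, 0.995, -0.001]
ft_force: [-0.1, 0.3, -0.8]
grip_width: 0.0854
finger_force: 0.0
```

>>> carry_out:
  moves:
    - [1, -1, -0.6, 0, 0]
    - [1, -1, -0.6, 0, 0]
    - [1, -1, -0.6, 0, 0]
    - [1, -1, -0.6, 0, 0]

```text
t: 1.43
position: [0.4998, 0.2781, 0.2502]
ee_rot: [0.001, 0.101, 0.995, -0.001]
ft_force: [-0.1, -0.4, 0.9]
grip_width: 0.0854
finger_force: 0.0
```

```bash
python3 - <<'E'
from h import *
plan(W(20.6,0,48)+[0,0,.1],78.8)
E
```

```text
t 1.43 pos [0.4998 0.2781 0.2502] w 0.0854 F [-0.1 -0.4  0.9] | shift [-0.773 -0.926  0.766] turn -0.0025 yang 78.4
```

>>> carry_out:
  moves:
    - [1, -0.77, -0.93, 0.5, -0.0025]
    - [1, -0.77, -0.93, 0.5, -0.0025]
    - [1, -0.77, -0.93, 0.5, -0.0025]
    - [1, -0.77, -0.93, 0.766, -0.0025]
    - [1, -0.77, -0.93, 0.766, -0.0025]
    - [1, -0.77, -0.93, 0.766, -0.0025]

```text
t: 1.93
position: [0.5522, 0.1774, 0.1727]
ee_rot: [-0.001, 0.094, 0.996, -0.001]
ft_force: [0.0, 1.5, 0.4]
grip_width: 0.0856
finger_force: 0.0
```

```bash
python3 - <<'E'
from h import *
from cell import cams
plan(W(20.6,0,48),78.8)
d=cams.get_image("wrist");cv2.imwrite("pics/w1.png",d["img"][:,:,::-1])
E
```

```text
t 1.93 pos [0.5522 0.1774 0.1727] w 0.0856 F [0.  1.5 0.4] | shift [-0.059 -0.046  0.988] turn 0.0022 yang 79.2
```

View pics/w1.png

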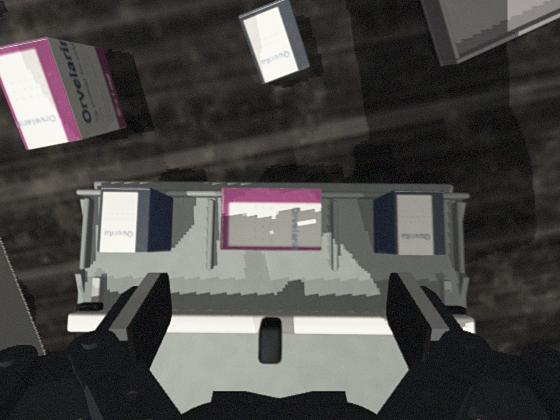

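The wrist view shows the stray (272,220) between the small cartons (133,220) and (408,222), square to the jaws, with the tab at (270,340).

>>> carry_out:
  moves:
    - [1, 0, 0, 0.3, 0]
    - [1, 0, 0, 0.5, 0]
    - [1, 0, 0, 0.5, 0]
    - [1, 0, 0, 0.5, 0]

```text
t: 2.32
position: [0.5528, 0.1787, 0.1247]
ee_rot: [-0.0, 0.093, 0.996, 0.0]
ft_force: [0.6, -0.1, -0.5]
grip_width: 0.0852
finger_force: 0.0
```

```bash
python3 - <<'E'
from h import *
plan(W(20.6,0,48),78.8)
E
```

```text
t 2.32 pos [0.5528 0.1787 0.1247] w 0.0852 F [ 0.6 -0.1 -0.5] | shift [-0.054 -0.062  0.507] turn 0.003 yang 79.3
```

>>> carry_out:
  moves:
    - [1, -0.054, -0.06, 0, 0.003]
    - [1, -0.054, -0.06, 0.2, 0.003]
    - [1, -0.054, -0.06, 0.4, 0.003]
    - [1, -0.054, -0.06, 0.507, 0.003]
    - [1, -0.054, -0.06, 0.507, 0.003]

```text
t: 2.73
position: [0.5568, 0.1704, 0.0723]
ee_rot: [-0.001, 0.098, 0.995, -0.0]
ft_force: [-1.1, 0.1, 1.3]
grip_width: 0.0854
finger_force: 0.0
```

>>> carry_out:
  moves:
    - [0.5, 0, 0, 0, 0]
    - [0.5, 0, 0, 0, 0]
    - [0.5, 0, 0, 0, 0]
    - [0.5, 0, 0, 0, 0]
    - [0.5, 0, 0, 0, 0]
    - [0.5, 0, 0, 0, 0]
  grip_force: 25

```text
t: 3.23
position: [0.5578, 0.1709, 0.0745]
ee_rot: [0.001, 0.098, 0.995, 0.0]
ft_force: [-2.3, -1.3, 8.4]
grip_width: 0.0583
finger_force: 27.1
```

>>> carry_out:
  moves:
    - [0.5, 0, 0, -0.1, 0]
    - [0.5, 0, 0, -0.3, 0]
    - [0.5, 0, 0, -0.6, 0]
    - [0.5, 0, 0, -0.8, 0]
    - [0.5, 0, 0, -0.8, 0]

```text
t: 3.65
position: [0.5591, 0.1712, 0.1583]
ee_rot: [0.003, 0.099, 0.995, 0.002]
ft_force: [0.3, 0.6, -1.1]
grip_width: 0.0586
finger_force: 27.5
```

```bash
python3 - <<'E'
from h import *
plan([.425,.354,.155],103.9)
plan([.425,.354,.155],78.8)
E
```

```text
t 3.65 pos [0.5591 0.1712 0.1583] w 0.0586 F [ 0.3  0.6 -1.1] | shift [1.673 1.53  0.029] turn -0.14 yang 78.7
t 3.65 pos [0.5591 0.1712 0.1583] w 0.0586 F [ 0.3  0.6 -1.1] | shift [1.673 1.53  0.029] turn -0.0006 yang 78.7
```

>>> carry_out:
  moves:
    - [0.5, 0.9, 0.9, 0, -0.14]
    - [0.5, 0.9, 0.9, 0, -0.14]
    - [0.5, 0.9, 0.9, 0, -0.14]
    - [0.5, 0.9, 0.9, 0, -0.14]
    - [0.5, 0.9, 0.9, 0, -0.14]
    - [0.5, 0.9, 0.9, 0, -0.14]

```text
t: 4.15
position: [0.4866, 0.2764, 0.1536]
ee_rot: [0.0, -0.12, 0.993, -0.0]
ft_force: [-0.1, -0.4, 0.3]
grip_width: 0.0586
finger_force: 27.6
```

```bash
python3 - <<'E'
from h import *
plan([.425,.354,.155],103.9)
E
```

```text
t 4.15 pos [0.4866 0.2764 0.1536] w 0.0586 F [-0.1 -0.4  0.3] | shift [ 0.413  0.901 -0.015] turn -0.0004 yang 103.8
```

>>> carry_out:
  moves:
    - [0.5, 0.46, 0.9, 0, 0]
    - [0.5, 0.46, 0.9, 0, 0]
    - [0.5, 0.46, 0.9, 0, 0]
    - [0.5, 0.46, 0.9, 0.3, 0]
    - [0.5, 0.46, 0.9, 0.5, 0]
    - [0.5, 0.46, 0.9, 0.6, 0]
    - [0.5, 0.46, 0.9, 0.8, 0]
    - [0.5, 0.46, 0.9, 0.85, 0]
    - [0.5, 0.46, 0.9, 0.85, 0]

```text
t: 4.9
position: [0.4204, 0.3517, 0.0673]
ee_rot: [-0.001, -0.12, 0.993, -0.001]
ft_force: [1.0, -0.4, -0.7]
grip_width: 0.0588
finger_force: 27.6
```

```bash
python3 - <<'E'
from h import *
from cell import cams
d=cams.get_image("side");np.savez("s1.npz",**d)
cv2.imwrite("pics/s1.png",cv2.resize(d["img"][140:280,140:340,::-1],None,fx=4,fy=4,interpolation=cv2.INTER_CUBIC))
plan([.425,.354,.055],103.9)
E
```

```text
t 4.95 pos [0.4207 0.3522 0.0682] w 0.0587 F [-0.8  0.7 -0. ] | shift [-0.046  0.008  0.132] turn -0.0006 yang 103.8
```

View pics/s1.png

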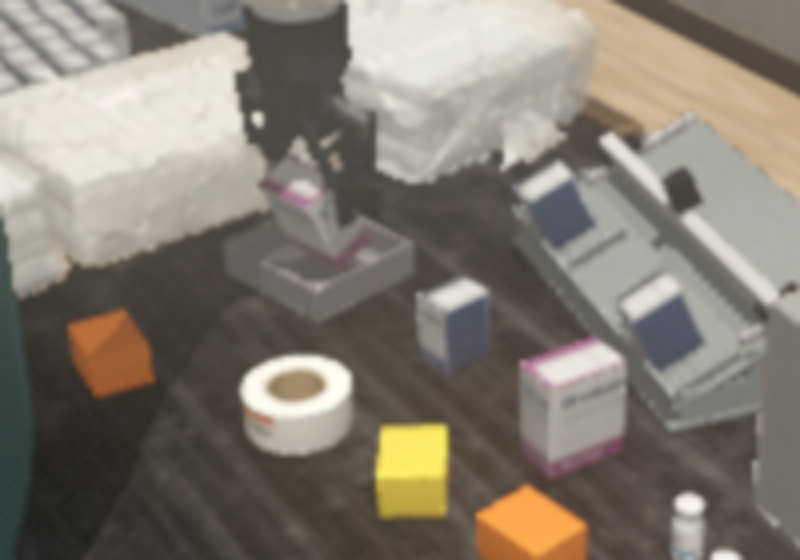

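The side crop shows the stray (315,215) hanging tilted inside the tray, its bottom edge towards the far wall, as intended. The other objects have not moved.

>>> carry_out:
  moves:
    - [0.5, 0, 0, 0.05, 0]
    - [0.5, 0, 0, 0.1, 0]
    - [0.5, 0, 0, 0.13, 0]
    - [0.5, 0, 0, 0.13, 0]

```text
t: 5.28
position: [0.4201, 0.3528, 0.0547]
ee_rot: [-0.0, -0.121, 0.993, -0.0]
ft_force: [0.9, 0.0, -0.5]
grip_width: 0.0584
finger_force: 27.7
```

>>> carry_out:
  moves:
    - [0.5, -0.05, 0, 0, 0]
    - [0.5, -0.1, 0, 0, 0]
    - [0.5, -0.13, 0, 0, 0]
    - [0.5, -0.16, 0, 0, 0]
    - [0.5, -0.16, 0, 0, 0]

```text
t: 5.7
position: [0.4362, 0.3568, 0.055]
ee_rot: [0.0, -0.121, 0.993, -0.0]
ft_force: [-0.1, 0.1, -1.0]
grip_width: 0.0583
finger_force: 27.7
```

>>> carry_out:
  moves:
    - [0.5, -0.03, 0, 0.02, 0]
    - [0.5, -0.06, 0, 0.02, 0]
    - [0.5, -0.09, 0, 0.03, 0]
    - [0.5, -0.12, 0, 0.03, 0]
    - [0.5, -0.12, 0, 0.03, 0]

```text
t: 6.12
position: [0.4465, 0.3596, 0.0517]
ee_rot: [-0.001, -0.121, 0.993, -0.0]
ft_force: [-4.7, -0.3, 1.8]
grip_width: 0.0587
finger_force: 28.1
```

```bash
python3 - <<'E'
from h import *
from cell import cams
d=cams.get_image("side")
cv2.imwrite("pics/s2.png",cv2.resize(d["img"][165:225,185:265,::-1],None,fx=8,fy=8,interpolation=cv2.INTER_CUBIC))
plan([.425,.354,.055],103.9)
E
```

```text
t 6.17 pos [0.4465 0.3596 0.0517] w 0.0583 F [-5.6 -0.6  1.3] | shift [ 0.222 -0.002 -0.032] turn 0.0002 yang 103.9
```

View pics/s2.png

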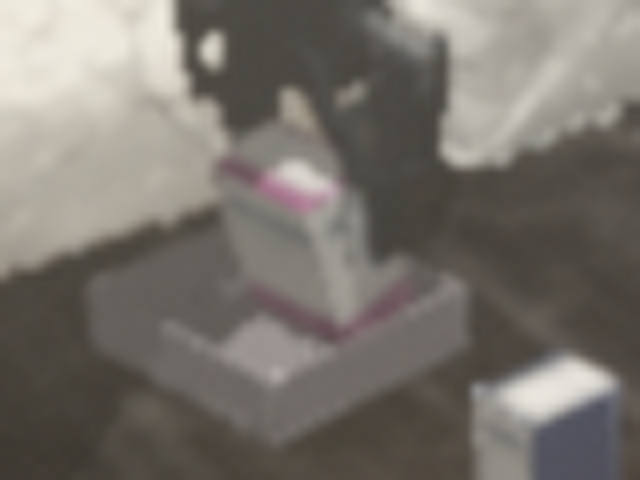

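The carton (300,240) is righting against the far wall with about 5 N, so I continue.

>>> carry_out:
  moves:
    - [0.5, -0.03, 0, 0, 0]
    - [0.5, -0.05, 0, 0, 0]
    - [0.5, -0.07, 0, 0, 0]
    - [0.5, -0.08, 0, 0, 0]
    - [0.5, -0.08, 0, 0, 0]

```text
t: 6.58
position: [0.454, 0.3614, 0.0516]
ee_rot: [-0.001, -0.121, 0.993, -0.0]
ft_force: [-5.7, -1.0, 1.1]
grip_width: 0.0587
finger_force: 27.9
```

>>> carry_out:
  moves:
    - [0.5, 0.04, 0, 0, 0]
    - [0.5, 0.08, 0, 0, 0]
    - [0.5, 0.12, 0, 0, 0]
    - [0.5, 0.15, 0, 0, 0]
    - [0.5, 0.15, 0.0, 0.03, 0]
    - [0.5, 0.15, 0.0, 0.03, 0]

```text
t: 7.08
position: [0.4404, 0.3581, 0.049]
ee_rot: [0.0, -0.121, 0.993, 0.0]
ft_force: [-2.8, -0.1, 3.2]
grip_width: 0.0584
finger_force: 28.2
```

>>> carry_out:
  moves:
    - [0.7, 0, 0, 0, 0]
    - [0.75, 0, 0, 0, 0]
    - [0.8, 0, 0, 0, 0]
    - [0.85, 0, 0, 0, 0]
    - [0.85, 0, 0, 0, 0]

```text
t: 7.5
position: [0.4406, 0.3579, 0.0489]
ee_rot: [0.0, -0.121, 0.993, -0.0]
ft_force: [0.6, -0.7, 1.0]
grip_width: 0.0724
finger_force: 0.0
```

>>> carry_out:
  moves:
    - [0.85, 0, 0, -0.2, 0]
    - [0.85, 0, 0, -0.5, 0]
    - [0.85, 0, 0, -0.8, 0]
    - [0.85, 0, 0, -1, 0]
    - [0.85, 0, 0, -1, 0]

```text
t: 7.92
position: [0.442, 0.3591, 0.1531]
ee_rot: [0.002, -0.121, 0.993, 0.002]
ft_force: [0.8, 0.2, -0.2]
grip_width: 0.0724
finger_force: 0.0
```

```bash
python3 - <<'E'
from h import *
from cell import cams
plan([.4516,.1939,.13],98.6)
d=cams.get_image("side");P=cloud(d)
cv2.imwrite("pics/s3.png",cv2.resize(d["img"][150:240,180:300,::-1],None,fx=6,fy=6,interpolation=cv2.INTER_CUBIC))
d=cams.get_image("top");P=cloud(d).reshape(-1,3)
for n,c,zl,zh in (("stray",(.44,.358),.058,.09),("spare",(.4516,.194),.045,.06)):
    Q=P[(np.hypot(P[:,0]-c[0],P[:,1]-c[1])<.05)&(P[:,2]>zl)&(P[:,2]<zh)]
    if len(Q)>5:
        r=cv2.minAreaRect((Q[:,:2]*1000).astype(np.float32));print(n,len(Q),np.round(r[0],1),np.round(r[1],1),round(r[2],1),np.percentile(Q[:,2],[5,50,95]).round(4))
E
```

```text
t 7.92 pos [0.442  0.3591 0.1531] w 0.0724 F [ 0.8  0.2 -0.2] | shift [ 0.305 -1.627  0.225] turn 0.0294 yang 103.9
spare 201 [451.1 193.9] [41.2 31.7] 8.1 [0.0476 0.0512 0.0554]
```

View pics/s3.png

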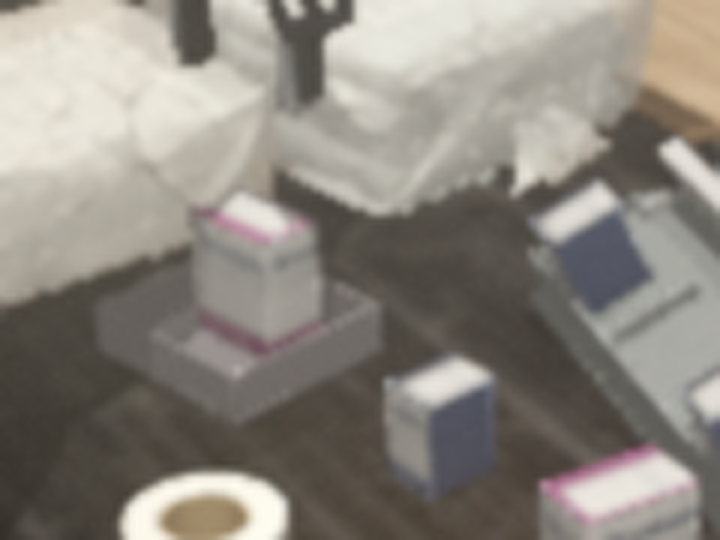

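The stray (255,270) stands upright in the tray, released. Now the spare.

>>> carry_out:
  moves:
    - [0.85, 0.15, -0.82, 0, 0.03]
    - [0.85, 0.15, -0.82, 0, 0.03]
    - [0.85, 0.15, -0.82, 0, 0.03]
    - [0.85, 0.15, -0.82, 0, 0.03]

```text
t: 8.35
position: [0.4457, 0.2723, 0.148]
ee_rot: [-0.001, -0.073, 0.997, -0.001]
ft_force: [-0.3, 0.2, 0.1]
grip_width: 0.0724
finger_force: 0.0
```

>>> carry_out:
  moves:
    - [0.85, 0.07, -0.8, 0.1, 0]
    - [0.85, 0.07, -0.8, 0.23, 0]
    - [0.85, 0.07, -0.8, 0.23, 0]
    - [0.85, 0.07, -0.8, 0.23, 0]
    - [0.85, 0.07, -0.8, 0.23, 0]

```text
t: 8.77
position: [0.4504, 0.1953, 0.1254]
ee_rot: [-0.0, -0.075, 0.997, -0.0]
ft_force: [0.2, 1.5, -0.2]
grip_width: 0.0731
finger_force: 0.0
```

```bash
python3 - <<'E'
from h import *
plan([.4512,.1939,.038],98.3)
E
```

```text
t 8.77 pos [0.4504 0.1953 0.1254] w 0.0731 F [ 0.2  1.5 -0.2] | shift [-0.007 -0.015  0.874] turn 0.0014 yang 98.5
```

>>> carry_out:
  moves:
    - [0.85, 0, 0, 0.2, 0]
    - [0.85, 0, 0, 0.45, 0]
    - [0.85, 0, 0, 0.7, 0]
    - [0.85, 0, 0, 0.87, 0]
    - [0.85, 0, 0, 0.87, 0]
    - [0.85, 0, 0, 0.87, 0]

```text
t: 9.27
position: [0.4502, 0.1955, 0.0387]
ee_rot: [-0.001, -0.075, 0.997, -0.0]
ft_force: [0.2, 0.7, 0.4]
grip_width: 0.0723
finger_force: 0.0
```

>>> carry_out:
  moves:
    - [0.5, 0, 0, 0, 0]
    - [0.25, 0, 0, 0, 0]
    - [0.25, 0, 0, 0, 0]
    - [0.25, 0, 0, 0, 0]
    - [0.25, 0, 0, 0, 0]
    - [0.25, 0, 0, 0, 0]
  grip_force: 20

```text
t: 9.77
position: [0.4511, 0.195, 0.04]
ee_rot: [0.001, -0.074, 0.997, 0.0]
ft_force: [-1.9, -0.2, 9.1]
grip_width: 0.0322
finger_force: 21.5
```

>>> carry_out:
  moves:
    - [0.25, 0, 0, -0.2, 0]
    - [0.25, 0, 0, -0.5, 0]
    - [0.25, 0, 0, -0.8, 0]
    - [0.25, 0, 0, -1, 0]
    - [0.25, 0, 0, -1, 0]
    - [0.25, 0, 0, -1, 0]

```text
t: 10.27
position: [0.4511, 0.1949, 0.1404]
ee_rot: [0.001, -0.074, 0.997, 0.001]
ft_force: [-1.0, -0.5, -0.4]
grip_width: 0.0322
finger_force: 20.4
```

```bash
python3 - <<'E'
from h import *
# upright carton, rear bottom edge on deck at xr=47 ; grip h=38
xr=W(48,0,0); g=xr-X*.0205+np.array([0,0,.038])
print("touch grip",g,"flat grip",xr+R@np.array([-.0205,0,.038]))
plan(g+[0,0,.05],78.8)
E
```

```text
touch grip [0.58051752 0.16697676 0.07922293] flat grip [0.56709132 0.16963522 0.06759542]
t 10.27 pos [0.4511 0.1949 0.1404] w 0.0322 F [-1.  -0.5 -0.4] | shift [-1.238 -0.468  0.114] turn 0.1095 yang 98.5
```

>>> carry_out:
  moves:
    - [0.25, -0.9, -0.34, 0, 0.1095]
    - [0.25, -0.9, -0.34, 0, 0.1095]
    - [0.25, -0.9, -0.34, 0, 0.1095]
    - [0.25, -0.9, -0.34, 0, 0.1095]
    - [0.25, -0.9, -0.34, 0, 0.1095]

```text
t: 10.68
position: [0.5442, 0.1738, 0.1377]
ee_rot: [-0.001, 0.097, 0.995, -0.001]
ft_force: [0.2, -0.1, -0.8]
grip_width: 0.0324
finger_force: 20.3
```

```bash
python3 - <<'E'
from h import *
plan([.5805,.167,.13],78.8)
E
```

```text
t 10.68 pos [0.5442 0.1738 0.1377] w 0.0324 F [ 0.2 -0.1 -0.8] | shift [-0.369  0.004  0.076] turn 0.0001 yang 78.8
```

>>> carry_out:
  moves:
    - [0.25, -0.2, 0, 0, 0]
    - [0.25, -0.37, 0, 0, 0]
    - [0.25, -0.37, 0, 0.1, 0]
    - [0.25, -0.37, 0, 0.3, 0]
    - [0.25, -0.37, 0, 0.5, 0]
    - [0.25, -0.37, 0, 0.5, 0]
    - [0.25, -0.37, 0, 0.5, 0]

```text
t: 11.27
position: [0.5794, 0.1672, 0.0882]
ee_rot: [-0.001, 0.097, 0.995, -0.0]
ft_force: [-0.5, -0.4, 0.3]
grip_width: 0.0325
finger_force: 20.3
```

>>> carry_out:
  moves:
    - [0.25, 0, 0, 0.03, 0]
    - [0.25, 0, 0, 0.06, 0]
    - [0.25, 0, 0, 0.08, 0]
    - [0.25, 0, 0, 0.08, 0]

```text
t: 11.6
position: [0.5812, 0.1673, 0.0817]
ee_rot: [0.0, 0.097, 0.995, 0.0]
ft_force: [-3.1, -0.4, 6.3]
grip_width: 0.0322
finger_force: 21.3
```

```bash
python3 - <<'E'
from h import *
plan([.5805,.167,.079],78.8)
plan([.5671,.1696,.0676],78.8)
E
```

```text
t 11.60 pos [0.5812 0.1673 0.0817] w 0.0322 F [-3.1 -0.4  6.3] | shift [ 0.006 -0.004  0.027] turn 0.0001 yang 78.8
t 11.60 pos [0.5812 0.1673 0.0817] w 0.0322 F [-3.1 -0.4  6.3] | shift [ 0.143 -0.005  0.141] turn 0.0001 yang 78.8
```

>>> carry_out:
  moves:
    - [0.25, 0.02, 0, 0.015, 0]
    - [0.25, 0.04, 0, 0.03, 0]
    - [0.25, 0.06, 0, 0.045, 0]
    - [0.25, 0.08, 0, 0.06, 0]
    - [0.25, 0.08, 0, 0.06, 0]

```text
t: 12.02
position: [0.5737, 0.1689, 0.076]
ee_rot: [0.001, 0.098, 0.995, 0.0]
ft_force: [-0.2, 0.4, 6.5]
grip_width: 0.0321
finger_force: 22.6
```

>>> carry_out:
  moves:
    - [0.25, 0.02, 0, 0.016, 0]
    - [0.25, 0.04, 0, 0.032, 0]
    - [0.25, 0.06, 0, 0.05, 0]
    - [0.25, 0.065, 0, 0.055, 0]
    - [0.25, 0.065, 0, 0.055, 0]

```text
t: 12.43
position: [0.5675, 0.1702, 0.0706]
ee_rot: [0.001, 0.097, 0.995, 0.0]
ft_force: [-0.4, 0.7, 6.1]
grip_width: 0.0325
finger_force: 23.7
```

```bash
python3 - <<'E'
from h import *
from cell import cams
plan([.5671,.1696,.0676],78.8)
d=cams.get_image("side")
cv2.imwrite("pics/s4.png",cv2.resize(d["img"][165:255,250:370,::-1],None,fx=6,fy=6,interpolation=cv2.INTER_CUBIC))
E
```

```text
t 12.43 pos [0.5675 0.1702 0.0706] w 0.0325 F [-0.4  0.7  6.1] | shift [ 0.003 -0.007  0.03 ] turn 0.0001 yang 78.8
```

View pics/s4.png

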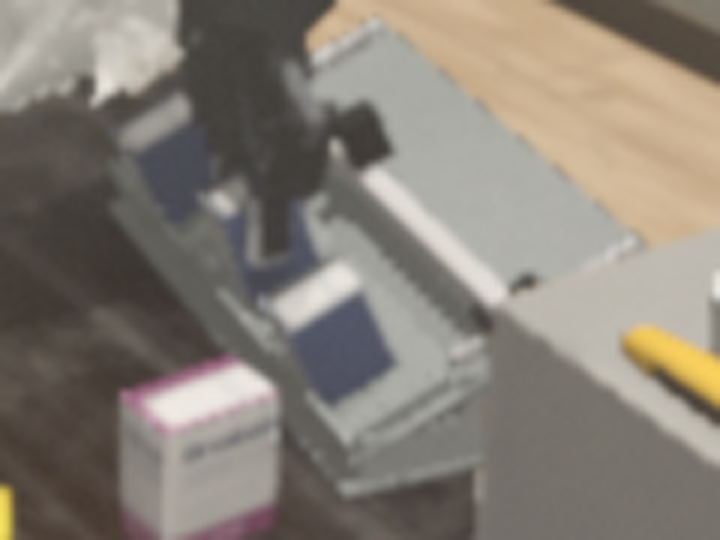

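The side crop shows the spare (265,250) tilted parallel to its neighbours between the fingers. I slide it a few mm towards the lip, then release.

>>> carry_out:
  moves:
    - [0.25, 0.015, 0, 0.015, 0]
    - [0.25, 0.03, 0, 0.025, 0]
    - [0.25, 0.04, 0, 0.03, 0]
    - [0.25, 0.04, 0, 0.03, 0]

```text
t: 12.82
position: [0.5636, 0.171, 0.0676]
ee_rot: [0.001, 0.097, 0.995, 0.0]
ft_force: [-1.0, -0.5, 6.5]
grip_width: 0.0321
finger_force: 24.1
```

>>> carry_out:
  moves:
    - [0.4, 0, 0, 0, 0]
    - [0.5, 0, 0, 0, 0]
    - [0.6, 0, 0, 0, 0]
    - [0.6, 0, 0, 0, 0]
    - [0.6, 0, 0, 0, 0]

```text
t: 13.23
position: [0.5628, 0.1706, 0.0665]
ee_rot: [-0.0, 0.098, 0.995, -0.0]
ft_force: [0.5, 0.5, -1.0]
grip_width: 0.0513
finger_force: 0.0
```

>>> carry_out:
  moves:
    - [0.6, 0, 0, -0.2, 0]
    - [0.6, 0, 0, -0.5, 0]
    - [0.6, 0, 0, -0.8, 0]
    - [0.6, 0, 0, -1, 0]
    - [0.6, 0, 0, -1, 0]

```text
t: 13.65
position: [0.5645, 0.1711, 0.1707]
ee_rot: [0.003, 0.098, 0.995, 0.001]
ft_force: [1.2, 0.3, 0.8]
grip_width: 0.0511
finger_force: 0.0
```

>>> carry_out:
  moves:
    - [0.6, 0.9, 0, 0, 0]
    - [0.4, 0.9, 0, 0, 0]
    - [0.2, 0.9, 0, 0, 0]
    - [0, 0.9, 0, 0, 0]
    - [0, 0.9, 0, 0, 0]

```text
t: 14.07
position: [0.4745, 0.1884, 0.1666]
ee_rot: [0.0, 0.097, 0.995, 0.0]
ft_force: [0.3, 0.1, 0.7]
grip_width: 0.0029
finger_force: 0.0
```

```bash
cat >> h.py <<'E'
def rackcheck(tag):
    from cell import cams
    d=cams.get_image("top");P=cloud(d)
    cv2.imwrite(f"pics/{tag}.png",cv2.resize(d["img"][95:255,155:355,::-1],None,fx=4,fy=3.75,interpolation=cv2.INTER_CUBIC))
    A=P[95:260,155:340].reshape(-1,3);A=A[np.isfinite(A).all(1)];D=(A-O)@R*1000
    def f(n,x0,x1,y0,y1,z0,z1,D=D):
        q=D[(D[:,0]>x0)&(D[:,0]<x1)&(D[:,1]>y0)&(D[:,1]<y1)&(D[:,2]>z0)&(D[:,2]<z1)]
        if len(q)<8: print(n,len(q));return
        r=cv2.minAreaRect(q[:,:2].astype(np.float32));print(n,len(q),np.round(r[0],1),np.round(r[1],1),round(r[2],1),"z",np.median(q[:,2]).round(1))
    f("sa",-12,66,60,120,45,59);f("sb",-12,66,-120,-60,45,59);f("spare",-12,44,-40,40,45,59);f("tab",44,120,-20,20,52,64);f("bar",40,110,-145,-20,24,33)
    f("stray(world)",380,500,310,410,58,80,A*1000)
E
python3 - <<'E'
from h import *
rackcheck("t2")
plan(W(100,0,60),78.8)
E
```

```text
sa 0
sb 202 [ 19.9 -91.8] [31.4 42.3] 89.8 z 52.3
spare 0
tab 0
bar 216 [ 67.1 -78. ] [115.5  54. ] 89.9 z 27.9
stray(world) 362 [439.  357.6] [37.  58.8] 14.6 z 72.6
t 14.12 pos [0.475  0.1881 0.1666] w -0.0000 F [ 0.5  0.3 -0.2] | shift [-1.511 -0.002  0.495] turn -0.0 yang 78.8
```

View pics/t2.png

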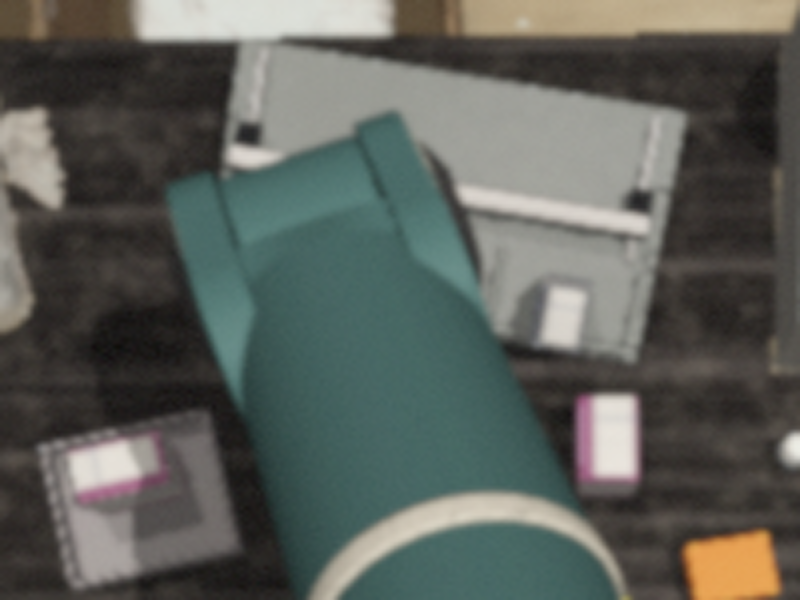

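The top view shows the stray upright in the tray (115,465), about 14 mm off its centre. The arm hides the middle bay, so I measure the spare with the wrist depth.

```bash
cat >> h.py <<'E'
def wcloud(tag=None):
    from cell import sensors,cams
    s=sensors.observe();d=cams.get_image("wrist")
    if tag: cv2.imwrite(f"pics/{tag}.png",d["img"][:,:,::-1])
    z=d["depth"].astype(float);K=d["K"];v,u=np.mgrid[:z.shape[0],:z.shape[1]]
    C=np.stack([(u-K[0,2])/K[0,0]*z,(v-K[1,2])/K[1,1]*z,z],-1)[z>0.06]
    H=d["hand_eye"];q=s["ee_rot"]
    T=Ro.from_quat([q[1],q[2],q[3],q[0]]).as_matrix()
    return (C@H[:3,:3].T+H[:3,3])@T.T+s["position"]
def wcheck(tag=None):
    D=(wcloud(tag)-O)@R*1000
    for n,x0,x1,y0,y1,z0,z1 in (("sa",-12,66,60,120,46,58),("sb",-12,66,-120,-60,46,58),("spare",-12,50,-30,30,44,60),("tab",30,120,-20,20,54,64),("bar",30,110,-145,145,25,33),("deckbare",48,75,20,80,-10,10)):
        q=D[(D[:,0]>x0)&(D[:,0]<x1)&(D[:,1]>y0)&(D[:,1]<y1)&(D[:,2]>z0)&(D[:,2]<z1)]
        if len(q)<8: print(n,len(q));continue
        r=cv2.minAreaRect(q[:,:2].astype(np.float32))
        A=np.c_[q[:,:2],np.ones(len(q))];k=np.linalg.lstsq(A,q[:,2],rcond=None)[0]
        print(n,len(q),np.round(r[0],1),np.round(r[1],1),round(r[2],1),"z",np.median(q[:,2]).round(1),"slope",k[:2].round(3),"x2/98",np.percentile(q[:,0],[2,98]).round(1))
E
python3 - <<'E'
from h import *
wcheck("w2")
E
```

```text
sa 1772 [14.6 90.4] [32.  31.7] 89.9 z 52.3 slope [0.021 0.014] x2/98 [-0.9 27.1]
sb 1868 [ 15.  -93.3] [32.4 33.3] 89.7 z 52.6 slope [ 0.026 -0.016] x2/98 [-1.4 27.7]
spare 30 [38.  -0.8] [2.2 6. ] 1.0 z 52.0 slope [-0.877 -0.093] x2/98 [37.  39.1]
tab 2
bar 0
deckbare 0
```

>>> carry_out:
  moves:
    - [0, -0.4, 0, -0.2, 0]
    - [0, -0.8, 0, -0.2, 0]
    - [0, -1, 0, -0.2, 0]
    - [0, -1, 0, -0.2, 0]
    - [0, -1, 0, -0.2, 0]

```text
t: 14.58
position: [0.5738, 0.1675, 0.1856]
ee_rot: [-0.0, 0.099, 0.995, -0.001]
ft_force: [-0.0, 0.6, 0.2]
grip_width: -0.0002
finger_force: 0.0
```

```bash
python3 - <<'E'
from h import *
wcheck("w3")
plan(W(100,0,60),78.8)
E
```

```text
sa 3326 [19.4 90.3] [32.4 41. ] 90.0 z 52.4 slope [-0.002  0.032] x2/98 [-0.1 39.3]
sb 3327 [ 19.  -93.3] [41.  32.6] 0.1 z 52.7 slope [-0.006 -0.034] x2/98 [-0.3 39.1]
spare 3125 [19.3 -0.5] [31.1 40.9] 89.5 z 52.6 slope [-0.007 -0.002] x2/98 [-0.2 39.2]
tab 13 [34.3 -2.7] [ 6.7 25.8] 7.4 z 54.3 slope [ 0.008 -0.01 ] x2/98 [30.5 37.8]
bar 6030 [61.4 -1.6] [ 62.5 270.9] 0.0 z 28.8 slope [ 0.02  -0.002] x2/98 [39.5 92.3]
deckbare 2804 [61.5 50.1] [59.8 27. ] 89.9 z 0.5 slope [-0.011 -0.004] x2/98 [48.4 74.9]
t 14.63 pos [0.5728 0.1681 0.1858] w 0.0000 F [0.4 0.4 0.1] | shift [-0.514  0.005  0.685] turn -0.0003 yang 78.7
```

The spare is flat, square and against the lip, in line with its neighbours: its middle is 19.3 mm up the slope, theirs 19.0 and 19.4 mm. For the keeper, I'll push the tab from behind with shut fingers. Gripping it would bring the fingertips into the middle carton.

```bash
python3 - <<'E'
from h import *
plan(W(132,-1,56)+[0,0,.06],78.8)
E
```

```text
t 14.63 pos [0.5728 0.1681 0.1858] w 0.0000 F [0.4 0.4 0.1] | shift [-0.822 -0.006 -0.009] turn -0.0003 yang 78.7
```

>>> carry_out:
  moves:
    - [0, -0.4, 0, 0, 0]
    - [0, -0.82, 0, 0, 0]
    - [0, -0.82, 0, 0, 0]
    - [0, -0.82, 0, 0, 0]
    - [0, -0.82, 0, 0, 0]

```text
t: 15.05
position: [0.6522, 0.1531, 0.186]
ee_rot: [-0.001, 0.097, 0.995, -0.0]
ft_force: [-0.8, -0.4, 0.1]
grip_width: 0.0
finger_force: 0.0
```

>>> carry_out:
  moves:
    - [0, 0, 0, 0.2, 0]
    - [0, 0, 0, 0.4, 0]
    - [0, 0, 0, 0.5, 0]
    - [0, 0, 0, 0.6, 0]
    - [0, 0, 0, 0.6, 0]
    - [0, 0, 0, 0.6, 0]

```text
t: 15.55
position: [0.6528, 0.153, 0.1268]
ee_rot: [-0.0, 0.097, 0.995, -0.0]
ft_force: [0.1, 0.9, 0.9]
grip_width: -0.0001
finger_force: 0.0
```

```bash
python3 - <<'E'
from h import *
from cell import sensors
plan(W(132,-1,56),78.8)
print("deck",R.T@(np.array(sensors.observe()["position"])-O)*1000)
E
```

```text
t 15.55 pos [0.6528 0.153  0.1268] w -0.0001 F [0.1 0.9 0.9] | shift [-0.008 -0.014  0.003] turn 0.0001 yang 78.8
deck [131.35631869   0.35517118  56.5814102 ]
```

>>> carry_out:
  moves:
    - [0, 0.04, -0.014, 0.018, 0]
    - [0, 0.08, -0.014, 0.036, 0]
    - [0, 0.11, -0.014, 0.049, 0]
    - [0, 0.14, -0.014, 0.062, 0]
    - [0, 0.17, -0.014, 0.076, 0]
    - [0, 0.2, -0.014, 0.089, 0]
    - [0, 0.23, -0.014, 0.102, 0]
    - [0, 0.26, -0.014, 0.116, 0]
    - [0, 0.29, -0.014, 0.129, 0]
    - [0, 0.32, -0.014, 0.142, 0]
    - [0, 0.347, -0.014, 0.155, 0]
    - [0, 0.347, -0.014, 0.155, 0]

```text
t: 16.55
position: [0.618, 0.1583, 0.1107]
ee_rot: [-0.0, 0.097, 0.995, -0.0]
ft_force: [-0.5, 0.2, -0.1]
grip_width: 0.0
finger_force: 0.1
```

```bash
python3 - <<'E'
from h import *
from cell import sensors
s=sensors.observe()
print("deck",R.T@(np.array(s["position"])-O)*1000,"Fdeck",R.T@s["ft_force"])
wcheck()
E
```

```text
deck [92.67633709 -1.19986431 56.10922635] Fdeck [-0.55200787  0.04738569  0.11921457]
sa 8272 [19.6 90.5] [41.5 33.2] 0.1 z 52.4 slope [-0.014  0.039] x2/98 [ 0.4 39.9]
sb 8302 [ 19.2 -93.2] [41.2 33.1] 0.2 z 52.7 slope [-0.013 -0.045] x2/98 [-0.  39.5]
spare 7650 [19.3 -0.3] [41.5 31.6] 0.2 z 52.6 slope [-0.023 -0.002] x2/98 [ 0.1 39.7]
tab 3049 [60.8 -1.6] [29.  59.2] 86.9 z 58.3 slope [0.064 0.002] x2/98 [54.7 88.3]
bar 14446 [47.6 -1.9] [260.1  35.2] 90.0 z 28.9 slope [-0.014 -0.002] x2/98 [38.9 64.8]
deckbare 2723 [61.5 50. ] [60. 27.] 90.0 z 0.5 slope [-0.019 -0.005] x2/98 [48.2 74.9]
```

>>> carry_out:
  moves:
    - [0, 0.02, 0, 0.009, 0]
    - [0, 0.04, 0, 0.018, 0]
    - [0, 0.06, 0, 0.027, 0]
    - [0, 0.075, 0, 0.033, 0]
    - [0, 0.075, 0, 0.033, 0]

```text
t: 17.02
position: [0.611, 0.1596, 0.1075]
ee_rot: [-0.0, 0.098, 0.995, -0.0]
ft_force: [0.4, -1.0, -0.2]
grip_width: 0.0002
finger_force: 0.4
```

```bash
cat >> h.py <<'E'
def kp():
    from cell import sensors
    s=sensors.observe()
    D=(wcloud()-O)@R*1000
    q=D[(abs(abs(D[:,1])-45)<20)&(D[:,2]>26)&(D[:,2]<32)&(D[:,0]<90)]
    e=sum((abs(D[:,2]-52.5)<2)&(abs(D[:,1]+.5)<12)&(D[:,0]<50))
    c=D[(abs(D[:,2]-52.5)<2)&(abs(D[:,1]+.5)<14)&(D[:,0]<46)]
    print("t",round(s["t"],2),"deck",np.round(R.T@(np.array(s["position"])-O)*1000,2),"Fdeck",np.round(R.T@s["ft_force"],1),"bar x",np.percentile(q[:,0],[3,97]).round(1),"carton",np.percentile(c[:,0],[2,98]).round(1))
E
python3 -c "
from h import *
kp()"
```

```text
t 17.02 deck [84.85 -1.29 56.15] Fdeck [ 0.5 -0.9 -0.5] bar x [45.9 57. ] carton [ 0.1 39.1]
```

>>> carry_out:
  moves:
    - [0, 0.01, 0, 0.004, 0]
    - [0, 0.02, 0, 0.009, 0]
    - [0, 0.03, 0, 0.0134, 0]
    - [0, 0.04, 0, 0.0178, 0]

```text
t: 17.4
position: [0.6074, 0.1603, 0.1059]
ee_rot: [0.0, 0.098, 0.995, -0.0]
ft_force: [2.0, -0.4, -0.4]
grip_width: -0.0001
finger_force: 1.2
```

>>> carry_out:
  moves:
    - [0, 0.005, 0, 0.002, 0]
    - [0, 0.005, 0, 0.002, 0]

```text
t: 17.57
position: [0.6068, 0.1605, 0.1057]
ee_rot: [-0.0, 0.098, 0.995, -0.0]
ft_force: [2.2, -0.5, -0.3]
grip_width: -0.0
finger_force: 0.8
```

>>> carry_out:
  moves:
    - [0, 0.005, 0, 0.002, 0]
    - [0, 0.005, 0, 0.002, 0]

```text
t: 17.73
position: [0.6064, 0.1605, 0.1055]
ee_rot: [0.0, 0.098, 0.995, -0.0]
ft_force: [2.9, -0.1, -0.8]
grip_width: -0.0001
finger_force: 1.0
```

```bash
python3 -c "
from h import *
kp()"
```

```text
t 17.73 deck [79.76 -1.29 56.2 ] Fdeck [ 2.2  0.5 -1.9] bar x [40.8 52. ] carton [-0.2 39.1]
```

>>> carry_out:
  moves:
    - [0, 0.004, 0, 0.0018, 0]
    - [0, 0.004, 0, 0.0018, 0]
    - [0, 0.004, 0, 0.0018, 0]

```text
t: 18.03
position: [0.606, 0.1606, 0.1053]
ee_rot: [-0.0, 0.098, 0.995, -0.0]
ft_force: [2.7, 0.7, -0.2]
grip_width: 0.0003
finger_force: 1.0
```

>>> carry_out:
  moves:
    - [0, 0.004, 0, 0.0018, 0]
    - [0, 0.004, 0, 0.0018, 0]
    - [0, 0.004, 0, 0.0018, 0]

```text
t: 18.28
position: [0.6058, 0.1607, 0.1052]
ee_rot: [0.0, 0.098, 0.995, -0.0]
ft_force: [4.2, -0.9, 0.4]
grip_width: 0.0005
finger_force: 1.6
```

>>> carry_out:
  moves:
    - [0, 0.004, 0, 0.0018, 0]
    - [0, 0.004, 0, 0.0018, 0]
    - [0, 0.004, 0, 0.0018, 0]

```text
t: 18.53
position: [0.6057, 0.1607, 0.1052]
ee_rot: [0.0, 0.098, 0.995, 0.0]
ft_force: [5.7, -1.5, 0.2]
grip_width: -0.0003
finger_force: 2.6
```

>>> carry_out:
  moves:
    - [0, 0.003, 0, 0.0013, 0]
    - [0, 0.003, 0, 0.0013, 0]
    - [0, 0.003, 0, 0.0013, 0]

```text
t: 18.78
position: [0.6057, 0.1607, 0.1052]
ee_rot: [0.001, 0.098, 0.995, 0.0]
ft_force: [5.8, -1.5, 0.2]
grip_width: 0.0
finger_force: 3.2
```

>>> carry_out:
  moves:
    - [0, 0.006, 0, 0.0027, 0]
    - [0, 0.006, 0, 0.0027, 0]
    - [0, 0.006, 0, 0.0027, 0]

```text
t: 19.03
position: [0.6056, 0.1607, 0.1052]
ee_rot: [0.001, 0.098, 0.995, 0.0]
ft_force: [8.4, -1.0, 0.7]
grip_width: -0.0001
finger_force: 4.4
```

>>> carry_out:
  moves:
    - [0, 0.006, 0, 0.0027, 0]
    - [0, 0.006, 0, 0.0027, 0]
    - [0, 0.006, 0, 0.0027, 0]

```text
t: 19.28
position: [0.6055, 0.1607, 0.1052]
ee_rot: [0.002, 0.098, 0.995, 0.0]
ft_force: [10.9, -2.2, 1.7]
grip_width: -0.0001
finger_force: 5.6
```

```bash
python3 -c "
from h import *
kp()"
```

```text
t 19.28 deck [78.77 -1.27 56.34] Fdeck [10.9 -0.1 -3. ] bar x [40.  51.5] carton [-0.  39.1]
```

About 11 N on the tool with the bar stalled leaves roughly 8 N on the cartons, so it is home. Now I back off.

>>> carry_out:
  moves:
    - [0, -0.05, 0, -0.022, 0]
    - [0, -0.1, 0, -0.045, 0]
    - [0, -0.15, 0, -0.067, 0]
    - [0, -0.15, 0, -0.3, 0]
    - [0, -0.15, 0, -0.6, 0]
    - [0, -0.15, 0, -0.9, 0]
    - [0, -0.15, 0, -0.9, 0]

```text
t: 19.92
position: [0.6208, 0.1585, 0.2001]
ee_rot: [0.003, 0.098, 0.995, 0.001]
ft_force: [0.3, 0.8, 0.5]
grip_width: 0.0002
finger_force: 0.0
```

>>> carry_out:
  moves:
    - [0, 0.4, 0, 0, 0]
    - [0, 0.4, 0, 0, 0]
    - [0, 0.4, 0, 0, 0]
    - [0, 0.4, 0, 0, 0]

```text
t: 20.25
position: [0.5796, 0.1661, 0.1945]
ee_rot: [0.0, 0.097, 0.995, 0.0]
ft_force: [-0.9, 0.5, 0.6]
grip_width: -0.0005
finger_force: 0.0
```

```bash
python3 - <<'E'
from h import *
wcheck("w4"); kp()
E
```

```text
sa 3153 [19.4 90.5] [41.1 32.5] 0.2 z 52.4 slope [-0.008  0.03 ] x2/98 [ 0.  39.5]
sb 3185 [ 18.9 -93.2] [32.3 41.3] 89.9 z 52.7 slope [-0.013 -0.031] x2/98 [-0.6 39.3]
spare 3276 [24.4 -0.4] [31.6 50.8] 89.8 z 52.7 slope [ 0.055 -0.005] x2/98 [ 0.1 47.8]
tab 734 [47.4 -1.8] [29.9 22.8] 3.9 z 58.2 slope [ 0.015 -0.001] x2/98 [41.2 62.1]
bar 6229 [46.  -1.6] [ 31.9 271.4] 0.0 z 28.9 slope [-0.025 -0.002] x2/98 [39.4 51.3]
deckbare 2373 [62.7 50. ] [60.  24.1] 89.4 z 0.5 slope [-0.004 -0.001] x2/98 [51.  74.3]
t 20.3 deck [ 91.34  -1.2  148.5 ] Fdeck [ 0.1  0.1 -0.5] bar x [-114.2   51.1] carton [-0.2 39.1]
```

View pics/w4.png

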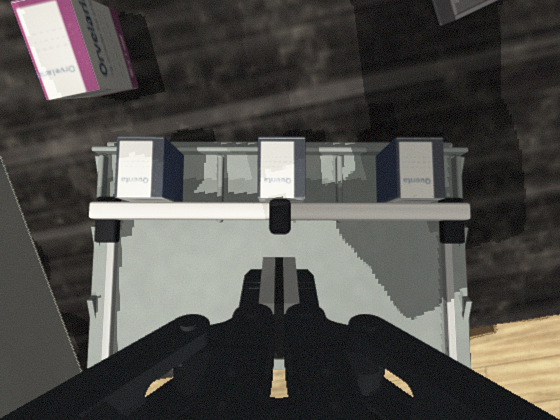

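The wrist view shows the three cartons (150,170), (281,170) and (412,170) in line on the lip, the bar across their backs at row 211, and the gripper clear. I hand the job in.

```bash
python3 -c "
from cell import bot
print(bot.finish_job())"
```

```text
the job is handed in; nothing more can be done
None
```

I handed the job in at about 20 s; no verdict came back. The stray carton stands upright in the returns tray, the spare sits flat against the lip in the middle bay, and the keeper bar was pressed home with about 8 N and let go.

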